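# Worn cutter into the drop box

### The job

The blade of the red box cutter on the ledge of the yellow drop box is stuck out, so it must not be picked up. With one finger push the box's sprung flap well open and keep it open while you push the cutter off the ledge into the box with the other finger, then draw back so that the flap shuts over it by itself. Never pinch or lift the cutter or force it against the shut flap, and leave the orange cutter, the marker, the spice jar and the roll of tape where they are.

Things in the scene. Friction and masses are not known exactly. Their poses are not given: they have to be found in the camera images.
- drop_box: Yellow steel drop box, fixed, 242 (x) x 226 (y) x 176 mm high. Origin: worktop level, under the middle of the sill; +x points into the box, z up. Level ledge at z = 120 mm from x = -105 mm (front) to the sill at x = 0, 6 mm upstands at both sides. Behind the sill the mouth, inner faces y = +-109 mm, under a sloping grey flap. Flat top (z = 176 mm) from x = 92 to 137 mm. Hollow, floor z = 8 mm.
- sill (a point): Middle of the sill's edge: the inner edge of the ledge, on its top face, 120 mm above the worktop. Axes as the box's. In front of the box's top a vertical finger can go at most 87 mm past the sill (box +x).
- flap_hinge (a point): Middle of the flap's hinge axis, 95 mm behind the sill (+x of the box), 167 mm above the worktop; the axis runs along the box's y. A spring shuts the flap when let go: 0.15 N m about this axis when shut, 0.35 N m fully open.
- flap_edge (a point): Middle of the free lower edge of the flap (moves with it): a grey steel plate 206 mm wide (y), 104 mm from hinge axis to this edge, 3 mm thick. Shut, the edge is 2 mm behind the sill, level with the ledge, and the plate slopes up at 26 degrees to the hinge.
- flap (a joint): Flap angle, rad: 0 shut, grows as the free edge swings down into the box; hangs straight down at 1.11, stop at 1.2. A fingertip about 5 mm above ledge height, pressed down on the flap or pushed along the box's +x (about 8 N at most), opens it about 0.1 rad with its front face 40 mm past the sill, 0.3 at 60 mm, 0.5 at 75 mm, 0.7 at 85 mm.
- red_cutter: Red box cutter, 172 mm long (its y), 27 wide (its x), 18 high, about 70 g, loose, flat on the ledge roughly parallel to the sill, its middle 30 to 45 mm before the sill. Origin: middle of its underside. It must end inside the box. Pushed at the shut flap it jams against it. It topples into the mouth once its middle is past the sill and the flap is open 0.5 rad or more.
- orange_cutter: Orange box cutter, 172 x 27 x 18 mm, on the worktop in front of the scale; leave it. Origin in the middle of its underside.
- black_marker: Black and white marker pen, 135 mm long, on the worktop between the drop box and the grey steel box on the left; leave it. Origin in the middle of its underside.
- spice_jar: Spice jar with black cap, 41 mm across, 105 mm high, on the worktop to the left behind; leave it. Origin in the middle of its underside.
- tape_roll: Roll of tan tape, 102 mm across, 25 mm high, lying on the worktop to the right behind the drop box; leave it. Origin in the middle of its underside.

How it is judged:
On the way, in this order (a step that is already met when the one before it is completed fails the run):
1. a finger has pushed the flap open while the cutter still lies on the ledge (value of joint flap above 0.3 rad and contact force between the fingers and flap above 0.3 N and x of red_cutter in the frame of drop_box below -0.006 m and z of red_cutter in the frame of drop_box above 0.115 m), for 0.05 s.
2. a finger pushes the cutter over the sill while the other still holds the flap open (value of joint flap above 0.3 rad and contact force between the fingers and flap above 0.3 N and contact force between the fingers and red_cutter above 0.02 N and x of red_cutter in the frame of drop_box between -0.004 and 0.04 m), for 0.02 s.
3. the cutter has dropped into the box (z of red_cutter in the frame of drop_box between 0 and 0.09 m and x of red_cutter in the frame of drop_box between -0.105 and 0.137 m), for 0.1 s.
At the end, for the whole second after the job is handed in: The red cutter lies at rest inside the drop box (its middle within the box's walls and lower than 90 mm above the worktop), the flap is shut (less than 0.06 rad), and the orange cutter, marker, spice jar and tape are within 15 mm of where they were (all of step 3 and y of red_cutter in the frame of drop_box between -0.113 and 0.113 m and linear speed of red_cutter below 0.03 m/s and value of joint flap below 0.06 rad and distance of each of orange_cutter, black_marker, spice_jar, tape_roll from where it was at the start of the episode below 0.015 m); the robot touches nothing.
It fails at once if the red cutter is lifted (its middle more than 20 mm above the ledge) (z of red_cutter in the frame of drop_box above 0.14 m).
It fails at once if the red cutter is pinched, or forced against something, with more than 15 N (contact force between the fingers and red_cutter above 15 N).
It fails at once if a bystander is pushed more than 15 mm or lifted (distance of any of orange_cutter, black_marker, spice_jar, tape_roll from where it was at the start of the episode above 0.015 m).
It also fails if it takes over 32 s, if anything falls off the work surface, if the arm or the gripper's body presses on something with over 40 N, if the wrist force passes 120 N, or if a joint passes its speed limit or range.

### The arm

A 6-joint arm with a two-finger parallel gripper is mounted at the origin on a cart in front of the work surface, level with it; the furniture and walls round the work are solid. World frame = base frame: x ahead of the robot, y to its left, z up, the work surface at z = 0. Lengths are in m, angles in rad, forces in N, time in s.
With the tool pointing down it reaches from about 0.4 to 0.925 m from the base axis. Payload 12.5 kg.
Tool frame: the origin (TCP) lies midway between the tips of the shut fingers; the grasp point (between the pads) lies 19 mm behind it (manip.grasp_offset is the distance from the TCP to the grasp point, in m); z points along the fingers, y is the line along which they close (so a half turn about z gives the same grasp; the last joint's range is limited). The gripper opens to 95 mm and grips with 3 to 60 N. Pads are 20 mm wide; open, the fingers measure 119 mm over their backs; the gripper's body (75 mm by 180 mm) begins 59 mm behind the grasp point.
Start: joints at [1.14, 0.491, 1.559, -0, 1.092, -0.106], TCP at [0.199, 0.592, 0.191] pointing down, gripper open.
Joint ranges: [-3.1, 3.1], [-0.84, 2.19], [0.05, 2.79], [-1.13, 4.28], [0.06, 2.93], [-2.69, 2.69]. Speed limits (rad/s): [2.22, 2.22, 2.79, 3.14, 3.14, 3.14].

### API

Orientations are given as a 3x3 rotation matrix whose columns are the frame's x, y, z axes.
In Python, from station import read_state, imaging, manip gives the robot as it stands.
- The arm moves only by the tool move_arm, never from a script. Its argument "moves" is text: rows parted by semicolons, each of 7 numbers parted by spaces: the turn, a rotation vector about the tool's x, y, z in shares of 4 rad (1.0 is 4 rad), then the shift along the tool's x, y, z in fractions of the full range, 1 being 400 mm, then the closure, from 0 (fully open) to 1 (shut). In form: wx wy wz dx dy dz claw; .... A call has 1 to 5 rows; each row is the pose to reach, as a shift and turn from the pose commanded when the call began, along the tool's axes at that moment; what a row does not reach only later rows make up. A row lasts 1/8 s, in which the tool goes at most 62.5 mm and 10.7 degrees, less where a joint would pass 70% of its speed; a pose out of reach is approached as far as the arm can. No shift or turn number may pass 1 either way. A call with a gripper value outside its range is refused whole. The fingers move at their own pace and stop on an object; "squeeze" is the grip in N (left out, the last holds). Time passes only in rows, so rows that repeat a pose let the fingers close. It gives the time, the measured TCP pose, the force, the opening and the grip force at its end, in the units of the state.
- read_state(): the state, without advancing time (a new reading comes with each control period).
- imaging.camera(name): name is "scene" or "top" or "wrist"; returns a dict with "img" (480x640x3 uint8, red, green, blue), "fx", "fy", "cx", "cy" (pixels), "dist_coeffs" ([k1, k2, p1, p2, k3] as OpenCV has them; the pictures are not rectified), "xyz" and "attitude" of the camera in the world. Camera axes: x right, y up, looking along -z (the intrinsics and any distortion apply to the point x, -y, -z); pixel columns grow to the right and rows downward; lengths in m; the calibration is good to about 2 mm. A picture is of the moment at which its call begins. There is no depth.
- manip.job_done(): hands the job in; it is judged then, once.
The state is a dict: "clock": time; "qpos": joint angles; "qd": joint speeds; "tau": joint torques, N m; "tcp_pos": TCP position; "tool_rot": TCP orientation; "ft_force": force on the tool from outside, world axes, zero at the start; "ft_torque": the same for the moment, N m; "opening": finger opening in m; "grasp_force": force on a finger pad.
Only numpy, scipy, OpenCV 4.12 (cv2) and the standard library are available. Lean on these libraries where they do the work, as an engineer would, in place of code of your own. Each camera call takes 0.05 s, during which the arm holds its last target. There are 200 camera calls.

## Working session

There is one attempt and no reset: what is moved stays moved. The work goes in short steps, Python scripts to look and compute and a tool call to move; the robot and the scene stay as the last step left them, time stands still between calls to the robot, and variables do not carry over. Pictures are saved under pics/ and viewed, at most 10 in all, crops included, and the job is handed in when it is done.

Besides the shell and the picture viewer there is one more tool, called by a JSON object that holds its "method" and its "body", one argument or row to a line. move_arm: Moves the arm, as the interface text tells. Its arguments: {"type":"object","properties":{"moves":{"type":"string"},"squeeze":{"type":"number"}},"required":["moves"]}

```bash
mkdir -p pics; python3 - <<'E'
from station import read_state, imaging, manip
import cv2,numpy as np
s=read_state();print({k:np.round(v,3).tolist() for k,v in s.items()})
for n in("scene","top"):
    c=imaging.camera(n);cv2.imwrite(f"pics/{n}0.png",c["img"][:,:,::-1])
    print(n,{k:np.round(v,4).tolist() for k,v in c.items() if k!="img"})
E
```

```text
{'clock': 0.0, 'qpos': [1.14, 0.492, 1.559, -0.0, 1.092, -0.106], 'qd': [-0.0, -0.0, 0.002, -0.001, 0.001, -0.0], 'tau': [-0.0, -61.265, -25.817, 0.069, 0.048, -0.0], 'tcp_pos': [0.199, 0.592, 0.191], 'tool_rot': [[-0.948, 0.319, -0.0], [0.319, 0.948, -0.001], [0.0, -0.001, -1.0]], 'ft_force': [-0.393, -0.079, -0.283], 'ft_torque': [-0.004, -0.011, 0.037], 'grasp_force': 0.0, 'opening': 0.095}
scene {'fx': 613.1475, 'fy': 613.1475, 'cx': 322.0637, 'cy': 246.6144, 'dist_coeffs': [-0.0481, 0.0, 0.0, 0.0, 0.0], 'xyz': [-0.1602, 1.2662, 0.6876], 'attitude': [[-0.8498, 0.2217, -0.4783], [-0.5267, -0.3227, 0.7864], [0.02, 0.9202, 0.391]]}
top {'fx': 523.8633, 'fy': 523.8633, 'cx': 318.2134, 'cy': 247.4043, 'dist_coeffs': [-0.1196, 0.0, 0.0, 0.0, 0.0], 'xyz': [0.2969, 0.1331, 1.4972], 'attitude': [[-0.0002, 0.9877, -0.1565], [-1.0, 0.0004, 0.0038], [0.0039, 0.1565, 0.9877]]}
```

View pics/scene0.png

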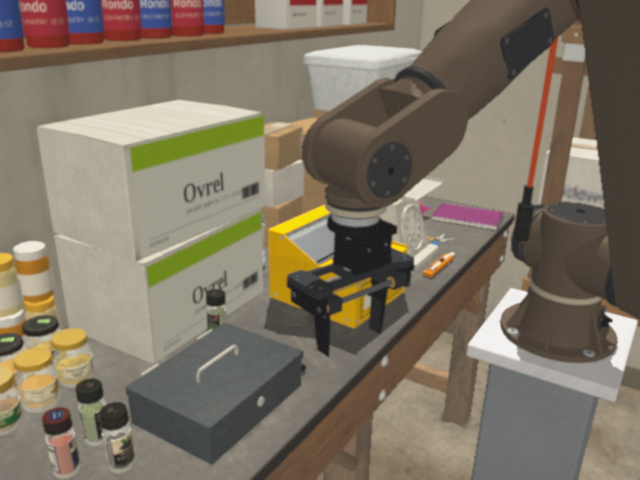

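View pics/top0.png

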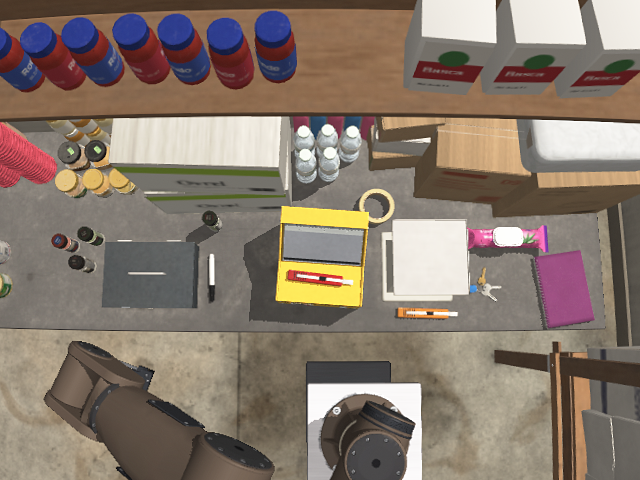

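The top view shows the yellow box (cols 276-368, rows 207-308), the grey flap (rows 226-264) and the red cutter on the ledge at about (320,280). The scene view shows the gripper in front and left of the box. Next I measure them.

```bash
cat > h.py <<'E'
import cv2,numpy as np
from station import read_state, imaging, manip
def ray(c,uv,z):
    K=np.array([[c["fx"],0,c["cx"]],[0,c["fy"],c["cy"]],[0,0,1]])
    p=cv2.undistortPoints(np.float64(uv).reshape(-1,1,2),K,np.array(c["dist_coeffs"]))[:,0]
    d=np.c_[p[:,0],-p[:,1],-np.ones(len(p))]@np.array(c["attitude"]).T
    o=np.array(c["xyz"]); return o+d*((z-o[2])/d[:,2])[:,None]
def big(m):
    cs,_=cv2.findContours(m.astype(np.uint8),cv2.RETR_EXTERNAL,cv2.CHAIN_APPROX_NONE)
    return max(cs,key=cv2.contourArea)[:,0]
E
python3 - <<'E'
from h import *
np.set_printoptions(precision=4,suppress=True)
c=imaging.camera("top");im=c["img"];hsv=cv2.cvtColor(im,cv2.COLOR_RGB2HSV)
H,S,V=cv2.split(hsv)
roi=np.zeros(H.shape,bool);roi[195:320,265:380]=1
y=big((H>20)&(H<32)&(S>150)&(V>60)&roi)
r=big(((H<8)|(H>172))&(S>150)&(V>80)&roi)
print("yellow poly",cv2.approxPolyDP(y.reshape(-1,1,2),3,True)[:,0].tolist())
b=cv2.minAreaRect(r);print("red",b)
P=ray(c,cv2.boxPoints(b),.138);print(P,P.mean(0),np.linalg.norm(np.diff(P,axis=0),axis=1))
# flap
f=big(((S<90)&roi&(V>50)&(np.indices(H.shape)[0]<268)&(np.indices(H.shape)[0]>215)&(np.indices(H.shape)[1]>280)&(np.indices(H.shape)[1]<364)))
print("flap",cv2.approxPolyDP(f.reshape(-1,1,2),3,True)[:,0].tolist())
cv2.imwrite("pics/crop.png",cv2.resize(im[195:320,255:385],None,fx=6,fy=4.8*1,interpolation=cv2.INTER_CUBIC)[:,:,::-1])
E
```

```text
yellow poly [[281, 224], [276, 300], [361, 305], [363, 266], [282, 262]]
red ((314.56927490234375, 277.4461669921875), (54.07914352416992, 9.674708366394043), 7.125016689300537)
[[0.4291 0.2088 0.138 ]
 [0.4543 0.2059 0.138 ]
 [0.4367 0.0659 0.138 ]
 [0.4117 0.0692 0.138 ]] [0.433  0.1374 0.138 ] [0.0253 0.1411 0.0253]
flap [[284, 224], [283, 260], [360, 265], [363, 229]]
```

View pics/crop.png

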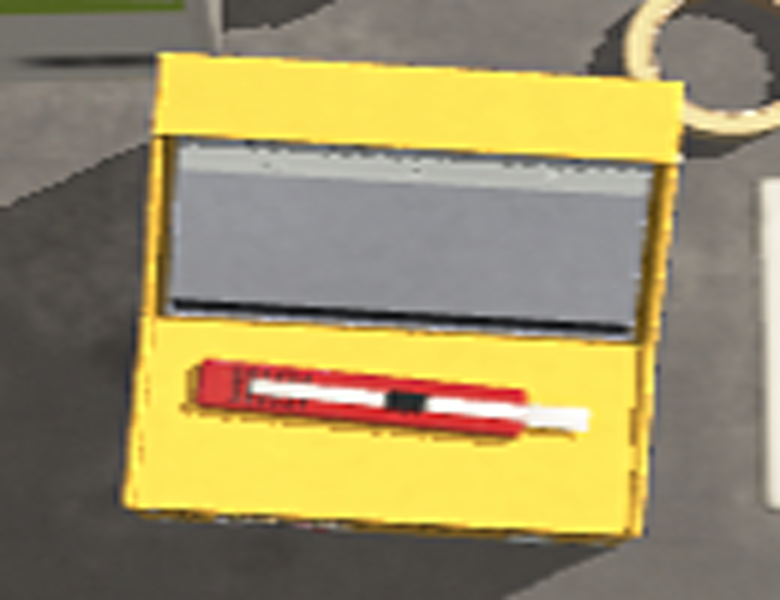

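The crop shows the front edge from (125,507) to (640,535), the sill from (155,318) to (655,345) and the back top corners at (160,52) and (684,83). The cutter's handle is on the left and its blade points right, ending at (590,418).

```bash
python3 - <<'E'
from h import *
np.set_printoptions(precision=4,suppress=True)
c=imaging.camera("top")
cv=lambda l:[(255+(u+.5)/6-.5,195+(v+.5)/4.8-.5) for u,v in l]
F=ray(c,cv([(125,507),(640,535)]),.122)
S=ray(c,cv([(155,318),(655,345)]),.123)
B=ray(c,cv([(160,52),(684,83)]),.176)
M=ray(c,cv([(155,134),(681,161)]),.176)
for n,p in zip("FSBM",(F,S,B,M)):
    d=p[0]-p[1];print(n,p[:,:2].tolist(),"len",np.linalg.norm(d),"yaw",np.degrees(np.arctan2(-d[0],d[1])),"mid",p.mean(0)[:2])
fm,bm=F.mean(0)[:2],B.mean(0)[:2];e=bm-fm;print("F-B",np.linalg.norm(e),np.degrees(np.arctan2(e[1],e[0])))
yaw=np.arctan2(e[1],e[0])
d=(F[0]-F[1])+(B[0]-B[1]); yaw2=np.arctan2(-d[0],d[1]);yaw=(yaw+yaw2)/2
R=np.array([[np.cos(yaw),-np.sin(yaw)],[np.sin(yaw),np.cos(yaw)]])
O=((fm+R@[105,0]*np.array(1e-3))+(bm-R@[137,0]*np.array(1e-3)))/2
print("yaw",np.degrees(yaw),"O",O)
for p in (F,S,M,B):print(((p[:,:2]-O)@R*1000))
# cutter red corners
red=np.array([[.4291,.2088],[.4543,.2059],[.4367,.0659],[.4117,.0692]])
print("red",(red-O)@R*1000)
t=ray(c,cv([(590,418)]),.129)[:,:2];print("blade tip",(t-O)@R*1000)
np.save("box.npy",[*O,yaw])
E
```

```text
F [[0.37450967313483075, 0.23996560718888407], [0.3592441114345459, 0.015132987767984926]] len 0.22535026986823886 yaw -3.8842757671989063 mid [0.3669 0.1275]
S [[0.4784731794414321, 0.22781789553370924], [0.46352106270966276, 0.007379437574926151]] len 0.2209449694878945 yaw -3.8803709202185246 mid [0.471  0.1176]
B [[0.6161316560429799, 0.22367359620563737], [0.5991906282252621, -0.0023155995552355257]] len 0.22662328879479005 yaw -4.287095593857741 mid [0.6077 0.1107]
M [[0.5709759498304714, 0.22528506309064575], [0.5563632845734907, -0.0003195916208189875]] len 0.22607739872307403 yaw -3.705934865746843 mid [0.5637 0.1125]
F-B 0.24137452634665826 -4.007819954565204
yaw -4.047036462112756 O [0.4713 0.1202]
[[-105.0073  112.5921]
 [-104.3672 -112.7573]]
[[  -0.4457  107.8119]
 [   0.197  -113.1321]]
[[  92.0052  111.8138]
 [  93.3511 -114.2596]]
[[ 137.162   113.3933]
 [ 136.2125 -113.228 ]]
red [[-48.3536  85.3569]
 [-23.0118  84.2426]
 [-30.6873 -56.6504]
 [-55.8579 -55.123 ]]
blade tip [[-42.637  -86.5813]]
```

```bash
cat > go.py <<'E'
import sys;from h import *
from scipy.spatial.transform import Rotation as Rt
ox,oy,w=np.load("box.npy");c,s=np.cos(w),np.sin(w);B=np.array([[c,-s,0],[s,c,0],[0,0,1]])
st=read_state();T=np.array(st["tool_rot"]);p=np.array(st["tcp_pos"]);O=np.array([ox,oy,0])
print("t",round(st["clock"],2),"box xyz",np.round((p-O)@B*1000,1),"open",round(st["opening"]*1000,1),"F box",np.round(np.array(st["ft_force"])@B,2),"q",np.round(st["qpos"],2))
G=B@np.array([[0,1,0],[1,0,0],[0,0,-1]])   # tool y = box x, z down
print("turn",np.round(Rt.from_matrix(T.T@G).as_rotvec(),4))
for a in sys.argv[1:]:
    t=np.array(eval("["+a+"]"))/1000;print(a,"shift",np.round(T.T@(O+B@t-p)*1000,1))
print("axes tool x,y in box",np.round(B.T@T,3).tolist())
E
python3 go.py -60,5,230
```

```text
t 0.2 box xyz [-304.6  451.6  191. ] open 95.3 F box [0.16 0.26 0.18] q [ 1.14  0.49  1.56 -0.    1.09 -0.11]
turn [-5.0000e-04  4.0000e-04  1.3167e+00]
-60,5,230 shift [-349.  -370.8  -38.8]
axes tool x,y in box [[-0.968, 0.251, -0.0], [0.251, 0.968, -0.001], [0.0, -0.001, -1.0]]
```

The manual's scale: shifts go in shares of 400 mm and turns go in shares of 4 rad. Converting my numbers, -182 mm / 400 = -0.455, -100 mm / 400 = -0.25, 0.26 rad / 4 = 0.065.

{"method": "move_arm", "body": {
  "moves": "0 0 0.0325 -0.075 -0.075 -0.0975 0; 0 0 0.065 -0.1625 -0.175 -0.0975 0; 0 0 0.0975 -0.25 -0.2675 -0.0975 0; 0 0 0.13 -0.3375 -0.3625 -0.0975 0; 0 0 0.1625 -0.425 -0.455 -0.0975 0"
}}

```text
clock: 0.82
tcp_pos: [0.3028, 0.3641, 0.2304]
tool_rot: [[-0.558, 0.83, 0.0], [0.83, 0.558, 0.0], [0.0, 0.0, -1.0]]
ft_force: [0.6, -0.3, 0.3]
opening: 0.0951
grasp_force: 0.0
```

```bash
python3 go.py -60,5,230
```

```text
t 0.82 box xyz [-185.3  231.3  230.4] open 95.1 F box [ 0.66 -0.26  0.31] q [ 0.74  0.23  1.86 -0.    1.05  0.15]
turn [ 2.000e-04 -1.000e-04  6.626e-01]
-60,5,230 shift [-255.5  -40.5    0.4]
axes tool x,y in box [[-0.615, 0.788, 0.0], [0.788, 0.615, 0.0], [0.0, 0.0, -1.0]]
```

Converted, -255 mm / 400 = -0.6375, -205 mm / 400 = -0.5125, 0.66 rad / 4 = 0.165.

{"method": "move_arm", "body": {
  "moves": "0 0 0.035 -0.1275 -0.02 0 0; 0 0 0.07 -0.255 -0.04 0 0; 0 0 0.105 -0.385 -0.06 0 0; 0 0 0.14 -0.5125 -0.0825 0 0; 0 0 0.165 -0.6375 -0.1 0 0"
}}

```text
clock: 1.45
tcp_pos: [0.4129, 0.1305, 0.2305]
tool_rot: [[0.068, 0.998, 0.0], [0.998, -0.068, 0.0], [0.0, 0.0, -1.0]]
ft_force: [0.3, 0.3, -0.3]
opening: 0.095
grasp_force: 0.0
```

```bash
python3 - <<'E'
from h import *
c=imaging.camera("wrist");cv2.imwrite("pics/w1.png",c["img"][:,:,::-1])
E
python3 go.py -60,5,126
```

```text
t 1.5 box xyz [-56.5   2.7 230.4] open 95.2 F box [ 1.63 -0.33 -0.98] q [ 0.15  0.17  1.94 -0.    1.03  0.22]
turn [ 0.0013  0.001  -0.0035]
-60,5,126 shift [  2.4  -3.7 104.4]
axes tool x,y in box [[0.004, 1.0, 0.001], [1.0, -0.004, -0.001], [-0.001, 0.001, -1.0]]
```

View pics/w1.png

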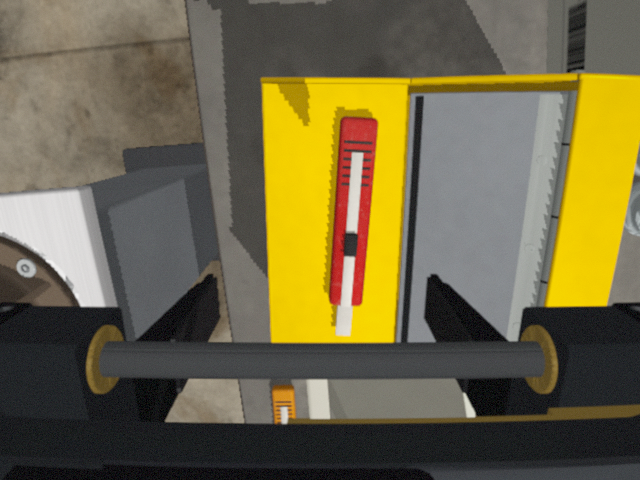

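The wrist view shows the cutter (340,210) on the ledge, between the left finger in front of it and the right finger at the flap's edge. I go down now.

Converted, 104 mm / 400 = 0.26, 98 mm / 400 = 0.245.

{"method": "move_arm", "body": {
  "moves": "0 0 0 0.005 -0.01 0.075 0; 0 0 0 0.005 -0.01 0.15 0; 0 0 0 0.005 -0.01 0.2125 0; 0 0 0 0.005 -0.01 0.245 0; 0 0 0 0.005 -0.01 0.26 0"
}}

```text
clock: 2.12
tcp_pos: [0.4086, 0.1344, 0.126]
tool_rot: [[0.064, 0.998, -0.0], [0.998, -0.064, -0.0], [-0.0, -0.0, -1.0]]
ft_force: [0.1, 0.7, 0.2]
opening: 0.0948
grasp_force: 0.0
```

```bash
python3 - <<'E'
from h import *
c=imaging.camera("wrist");cv2.imwrite("pics/w2.png",c["img"][:,:,::-1])
E
python3 go.py 15,5,125.5
```

```text
t 2.17 box xyz [-63.6   9.7 125.8] open 95.4 F box [-0.14  0.58 -0.86] q [0.16 0.31 2.09 0.   0.74 0.23]
turn [-0.0005  0.0001  0.0067]
15,5,125.5 shift [-5.2 78.5  0.3]
axes tool x,y in box [[-0.007, 1.0, -0.001], [1.0, 0.007, -0.0], [-0.0, -0.001, -1.0]]
```

View pics/w2.png

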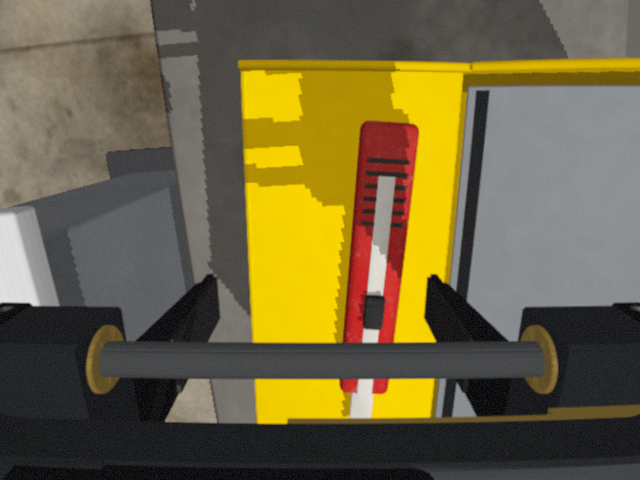

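The right finger stands just in front of the flap and the cutter (370,280) lies free between the fingers. I push the flap.

Converted, 58 mm / 400 = 0.145, 48 mm / 400 = 0.12, 0.006 rad / 4 = 0.0015.

{"method": "move_arm", "body": {
  "moves": "0 0 0.0015 -0.0125 0.03 0 0; 0 0 0.0015 -0.0125 0.06 0 0; 0 0 0.0015 -0.0125 0.09 0 0; 0 0 0.0015 -0.0125 0.12 0 0; 0 0 0.0015 -0.0125 0.145 0 0"
}}

```text
clock: 2.8
tcp_pos: [0.4671, 0.1256, 0.1263]
tool_rot: [[0.07, 0.998, 0.0], [0.998, -0.07, 0.0], [0.0, 0.0, -1.0]]
ft_force: [-0.1, 0.3, 0.9]
opening: 0.095
grasp_force: 0.0
```

```bash
python3 go.py 18,5,125.5
```

```text
t 2.8 box xyz [ -4.6   5.1 126.3] open 95.0 F box [-0.13  0.28  0.86] q [0.13 0.38 1.97 0.   0.79 0.2 ]
turn [ 0.0001 -0.0001  0.0006]
18,5,125.5 shift [-0.1 22.6  0.8]
axes tool x,y in box [[-0.001, 1.0, 0.0], [1.0, 0.001, 0.0], [0.0, 0.0, -1.0]]
```

{"method": "move_arm", "body": {
  "moves": "0 0 0 0 0.015 0.0013 0; 0 0 0 0 0.03 0.0013 0; 0 0 0 0 0.045 0.0013 0; 0 0 0 0 0.055 0.0013 0; 0 0 0 0 0.055 0.0013 0"
}}

```text
clock: 3.42
tcp_pos: [0.4881, 0.1242, 0.1258]
tool_rot: [[0.07, 0.998, -0.0], [0.998, -0.07, 0.0], [0.0, -0.0, -1.0]]
ft_force: [-3.5, 0.7, 2.1]
opening: 0.0948
grasp_force: 2.1
```

```bash
python3 - <<'E'
from h import *
c=imaging.camera("wrist");cv2.imwrite("pics/w3.png",c["img"][:,:,::-1])
E
python3 go.py 25,5,125.5
```

```text
t 3.48 box xyz [ 16.4   5.1 125.9] open 95.1 F box [-4.09 -0.89  3.65] q [0.12 0.41 1.93 0.   0.81 0.19]
turn [-0.0001 -0.      0.0006]
25,5,125.5 shift [-0.1  8.6  0.3]
axes tool x,y in box [[-0.001, 1.0, -0.0], [1.0, 0.001, 0.0], [0.0, -0.0, -1.0]]
```

View pics/w3.png

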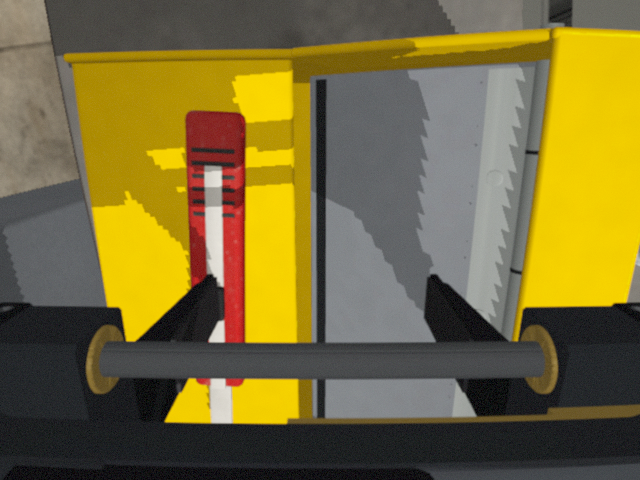

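The flap is well open (its edge has dropped behind the sill at col 320) and the left finger lies flat on the cutter at (215,290). The cutter is still on the ledge.

Converted, 7.5 mm / 400 = 0.0188, 6 mm / 400 = 0.015.

{"method": "move_arm", "body": {
  "moves": "0 0 0 0 0.0075 0.0008 0; 0 0 0 0 0.015 0.0008 0; 0 0 0 0 0.0188 0.0008 0",
  "squeeze": 12
}}

```text
clock: 3.85
tcp_pos: [0.4945, 0.1236, 0.1252]
tool_rot: [[0.07, 0.998, -0.003], [0.998, -0.07, -0.0], [-0.0, -0.003, -1.0]]
ft_force: [-7.9, 0.3, 2.1]
opening: 0.0951
grasp_force: 3.1
```

```bash
python3 go.py 25,5,125.5
```

```text
t 3.85 box xyz [ 22.9   5.  125.2] open 95.1 F box [-7.88 -0.24  2.12] q [0.12 0.42 1.91 0.   0.82 0.18]
turn [-0.0025  0.0002  0.0007]
25,5,125.5 shift [-0.   2.1 -0.3]
axes tool x,y in box [[-0.001, 1.0, -0.003], [1.0, 0.001, -0.0], [-0.0, -0.003, -1.0]]
```

Converted, 9.6 mm / 400 = 0.024, 7.2 mm / 400 = 0.018.

{"method": "move_arm", "body": {
  "moves": "0 0 0 0 0.006 0 0.05; 0 0 0 0 0.012 0 0.1; 0 0 0 0 0.018 0 0.15; 0 0 0 0 0.024 0 0.2; 0 0 0 0 0.024 0 0.2"
}}

```text
clock: 4.47
tcp_pos: [0.5046, 0.123, 0.1254]
tool_rot: [[0.07, 0.998, -0.001], [0.998, -0.07, -0.0], [-0.0, -0.001, -1.0]]
ft_force: [-6.4, -0.1, 2.4]
opening: 0.0765
grasp_force: 3.0
```

```bash
python3 - <<'E'
from h import *
c=imaging.camera("wrist");cv2.imwrite("pics/w4.png",c["img"][:,:,::-1])
E
python3 go.py 25,5,125.5
```

```text
t 4.53 box xyz [ 33.    5.  125.4] open 76.4 F box [-6.45 -0.08  2.98] q [0.11 0.43 1.89 0.   0.83 0.18]
turn [-0.0011  0.0001  0.0006]
25,5,125.5 shift [-0. -8. -0.]
axes tool x,y in box [[-0.001, 1.0, -0.001], [1.0, 0.001, -0.0], [-0.0, -0.001, -1.0]]
```

View pics/w4.png

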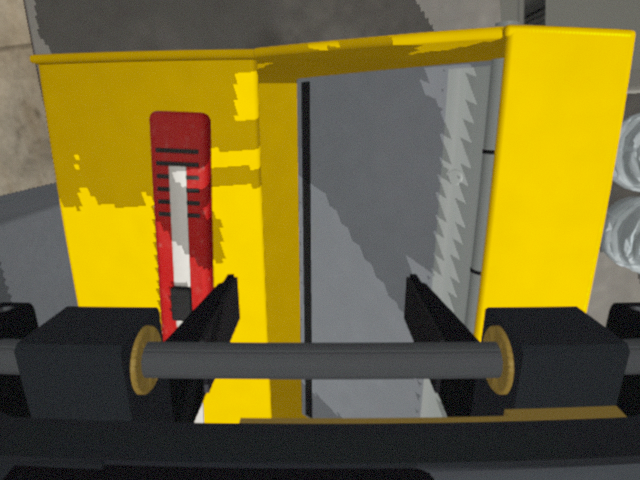

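In this view the cutter (cols 152-210) seems left behind: the left finger's tip is at (235,280), to the right of it. I check by casting rays.

```bash
python3 - <<'E'
from h import *
np.set_printoptions(precision=1,suppress=True)
ox,oy,w=np.load("box.npy");c_,s=np.cos(w),np.sin(w);B=np.array([[c_,-s],[s,c_]])
c=imaging.camera("wrist")
f=lambda uv,z:(ray(c,uv,z)[:,:2]-[ox,oy])@B*1000
print("cam",(np.array(c["xyz"])[:2]-[ox,oy])@B*1000,c["xyz"][2])
print("cutter corners top",f([(152,113),(210,113),(159,300),(212,285)],.138))
print("sill",f([(259,65),(262,300)],.12))
print("finger tips",f([(237,278),(407,278)],.126),f([(237,278),(407,278)],.145))
E
```

```text
cam [32.9 81.6] 0.3179268888189075
cutter corners top [[-40.8  86.6]
 [-15.4  86.3]
 [-47.1  -1.4]
 [-20.2   6.7]]
sill [[  3.8 108. ]
 [  0.8  -9.3]]
finger tips [[-10.5   5.6]
 [ 76.3   5.7]] [[-6.2 13.1]
 [72.  13.2]]
```

```bash
python3 - <<'E'
from h import *
s=imaging.camera("scene")["img"][:,:,::-1];cv2.imwrite("pics/s4.png",s)
t=imaging.camera("top")["img"][:,:,::-1];cv2.imwrite("pics/t4.png",t)
w3,w4=cv2.imread("pics/w3.png"),cv2.imread("pics/w4.png")
r=lambda a:cv2.resize(a,(400,300),interpolation=cv2.INTER_CUBIC)
o=np.vstack([np.hstack([r(s[190:340,260:460]),r(t[190:320,255:428])]),np.hstack([r(w3[230:410,130:370]),r(w4[230:410,130:370])])])
cv2.imwrite("pics/comp.png",o)
E
```

```text
(no output)
```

View pics/comp.png

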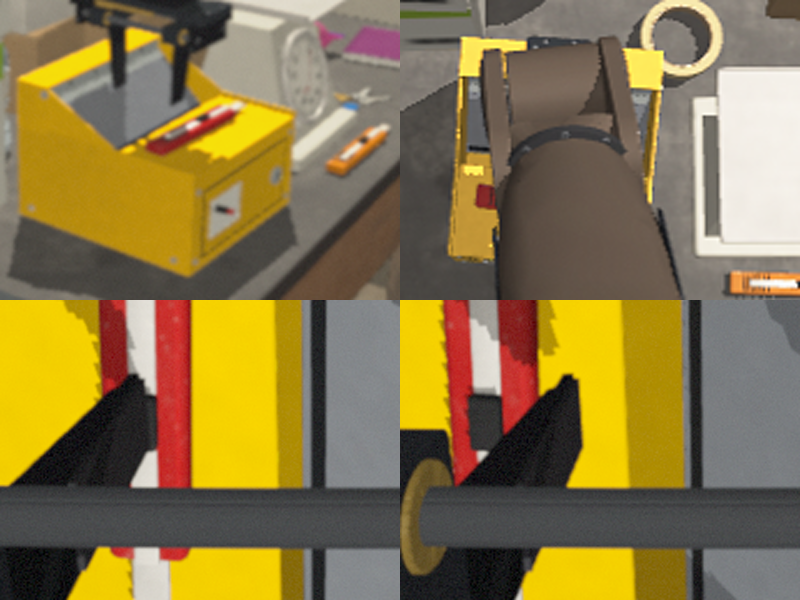

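```bash
python3 - <<'E'
from h import *
np.set_printoptions(precision=1,suppress=True)
ox,oy,w=np.load("box.npy");c_,s_=np.cos(w),np.sin(w);B=np.array([[c_,-s_,0],[s_,c_,0],[0,0,1]])
w=imaging.camera("wrist");s=imaging.camera("scene")
def tri(a,ua,b,ub):
    A=[]; 
    for c,u in((a,ua),(b,ub)):
        o=np.array(c["xyz"]);d=ray(c,[u],0)[0]-o;d/=np.linalg.norm(d);A.append((o,d))
    M=np.c_[A[0][1],-A[1][1]];k=np.linalg.lstsq(M,A[1][0]-A[0][0],rcond=None)[0]
    p,q=A[0][0]+k[0]*A[0][1],A[1][0]+k[1]*A[1][1]
    return (B.T@((p+q)/2-[ox,oy,0])*1000,np.linalg.norm(p-q)*1000)
print("B tip",tri(w,(235,277),s,(350,242.5)))
print("A tip",tri(w,(409,277),s,(320,234)))
# cutter handle end near corners seen by both
f=lambda c,uv,z:(B.T@(ray(c,uv,z)-[ox,oy,0]).T).T*1000
print("scene cutter near end top-left",f(s,[(260+148/2,190+140/2)],.138),"orange etc")
print("scene flap-left-lower corner",f(s,[(260+122/2,190+147/2)],.12))
print(np.round(read_state()["tcp_pos"],4),w["xyz"])
E
```

```text
B tip (array([-10.7,  10.4, 147.7]), np.float64(11.016452596129254))
A tip (array([ 68.8,  14.6, 152.2]), np.float64(6.38022082874471))
scene cutter near end top-left [[-26.4  87.7 138. ]] orange etc
scene flap-left-lower corner [[  7.9  88.1 120. ]]
[0.5 0.1 0.1] [0.5 0.2 0.3]
```

The composite shows both fingertips well above the ledge: the left one has passed over the cutter, and the flap is hardly open. The open fingers' tips are evidently above the TCP plane. I measure by how much.

```bash
python3 - <<'E'
from h import *
np.set_printoptions(precision=1,suppress=True)
ox,oy,w=np.load("box.npy");c_,s_=np.cos(w),np.sin(w);B=np.array([[c_,-s_,0],[s_,c_,0],[0,0,1]])
def proj(c,P):
    K=np.array([[c["fx"],0,c["cx"]],[0,c["fy"],c["cy"]],[0,0,1]])
    X=(np.array(P)/1000@B.T+[ox,oy,0]-c["xyz"])@np.array(c["attitude"]);X=X*[1,-1,-1]
    return cv2.projectPoints(X,np.zeros(3),np.zeros(3),K,np.array(c["dist_coeffs"]))[0][:,0]
w=imaging.camera("wrist");s=imaging.camera("scene")
for z in(126,138,144,150,156):
    P=[(-5,15,z),(-11,15,z),(-17,15,z),(71,15,z),(77,15,z),(83,15,z)]
    print(z,"scene",proj(s,P).ravel(),"wrist",proj(w,P).ravel())
print("flap edge ends, scene: shut",proj(s,[(2,103,120),(95,103,167)]).ravel(),"0.3",proj(s,[(95-104*np.cos(.754),103,167-104*np.sin(.754))]).ravel())
E
```

```text
126 scene [344.3 252.2 346.4 252.8 348.6 253.5 317.6 244.2 315.5 243.6 313.5 243. ] wrist [246.8 260.6 235.  260.6 223.2 260.6 397.5 260.8 409.4 260.8 421.2 260.8]
138 scene [344.4 247.4 346.6 248.  348.8 248.7 317.7 239.5 315.6 238.9 313.6 238.3] wrist [242.3 268.9 229.8 268.8 217.3 268.8 402.  269.1 414.6 269.1 427.1 269. ]
144 scene [344.5 245.  346.7 245.6 348.9 246.2 317.7 237.1 315.7 236.5 313.6 235.9] wrist [239.9 273.4 227.  273.3 214.1 273.3 404.5 273.6 417.4 273.6 430.3 273.5]
150 scene [344.6 242.5 346.8 243.2 349.  243.8 317.8 234.8 315.7 234.2 313.6 233.6] wrist [237.2 278.2 223.9 278.1 210.6 278.1 407.1 278.4 420.5 278.4 433.7 278.3]
156 scene [344.7 240.1 346.9 240.7 349.1 241.4 317.8 232.4 315.7 231.8 313.7 231.2] wrist [234.5 283.3 220.7 283.2 207.  283.2 409.9 283.5 423.7 283.5 437.4 283.4]
flap edge ends, scene: shut [319.2 266.4 286.2 236.7] 0.3 [312.8 274.2]
```

The tips are at z = 150 with the TCP at 125.4, so they sit about 24 mm above the TCP. I go back over the cutter and redo the approach about 22 mm lower.

Converted, -95 mm / 400 = -0.2375, -90 mm / 400 = -0.225.

{"method": "move_arm", "body": {
  "moves": "0 0 0 0 -0.0125 -0.0375 0.2; 0 0 0 0 -0.075 -0.05 0; 0 0 0 0 -0.15 -0.05 0; 0 0 0 0 -0.225 -0.05 0; 0 0 0 0 -0.2375 -0.05 0"
}}

```text
clock: 5.5
tcp_pos: [0.4099, 0.1298, 0.1466]
tool_rot: [[0.069, 0.998, 0.002], [0.998, -0.069, 0.0], [0.0, 0.002, -1.0]]
ft_force: [0.6, -1.2, 0.3]
opening: 0.095
grasp_force: 0.0
```

Converted, 36 mm / 400 = 0.09, 34 mm / 400 = 0.085.

{"method": "move_arm", "body": {
  "moves": "0 0 0 0 0 0.025 0; 0 0 0 0 0 0.05 0; 0 0 0 0 0 0.07 0; 0 0 0 0 0 0.085 0; 0 0 0 0 0 0.09 0"
}}

```text
clock: 6.12
tcp_pos: [0.4104, 0.1296, 0.109]
tool_rot: [[0.07, 0.998, -0.001], [0.998, -0.07, -0.0], [-0.0, -0.001, -1.0]]
ft_force: [-0.3, -0.5, -0.2]
opening: 0.0946
grasp_force: 0.0
```

```bash
python3 go.py -62,5,104;  python3 - <<'E'
from h import *
c=imaging.camera("wrist");cv2.imwrite("pics/w5.png",c["img"][:,:,::-1])
t=imaging.camera("top")["img"];cv2.imwrite("pics/t5.png",t[:,:,::-1])
s=imaging.camera("scene")["img"][:,:,::-1];cv2.imwrite("pics/s5.png",s)
E
```

```text
t 6.12 box xyz [-61.4   5.  109. ] open 94.6 F box [-0.25 -0.47 -0.16] q [0.15 0.34 2.11 0.   0.69 0.22]
turn [-0.0008  0.0001  0.0006]
-62,5,104 shift [ 0.  -0.6  5. ]
axes tool x,y in box [[-0.001, 1.0, -0.001], [1.0, 0.001, -0.0], [-0.0, -0.001, -1.0]]
```

Converted, 5 mm / 400 = 0.0125, 3 mm / 400 = 0.0075.

{"method": "move_arm", "body": {
  "moves": "0 0 0 0 0 0.0075 0; 0 0 0 0 0 0.0125 0; 0 0 0 0 0 0.0125 0"
}}

```text
clock: 6.65
tcp_pos: [0.4104, 0.1296, 0.1044]
tool_rot: [[0.07, 0.998, -0.0], [0.998, -0.07, 0.0], [0.0, -0.0, -1.0]]
ft_force: [-0.7, 0.0, -0.1]
opening: 0.0949
grasp_force: 0.0
```

```bash
python3 - <<'E'
from h import *
c=imaging.camera("wrist")["img"][:,:,::-1]
s=imaging.camera("scene")["img"][:,:,::-1]
r=lambda a:cv2.resize(a,(400,300),interpolation=cv2.INTER_CUBIC)
cv2.imwrite("pics/comp2.png",np.hstack([r(s[190:340,260:460]),r(c[100:480,100:607])]))
E
python3 go.py -62,5,104
```

```text
t 6.75 box xyz [-61.4   5.  104.5] open 95.0 F box [ 0.17 -0.25 -0.71] q [0.15 0.35 2.11 0.   0.67 0.22]
turn [ 0.0001 -0.0001  0.0007]
-62,5,104 shift [-0.  -0.6  0.5]
axes tool x,y in box [[-0.001, 1.0, 0.0], [1.0, 0.001, 0.0], [0.0, 0.0, -1.0]]
```

View pics/comp2.png

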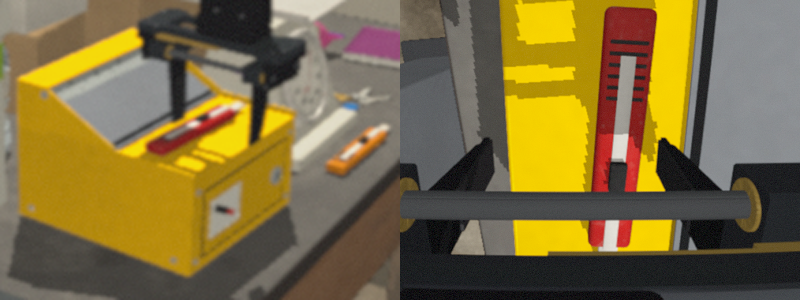

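Both fingers are now low, with the cutter between them (right panel, 620,130). I push forward.

Converted, 54 mm / 400 = 0.135, 46 mm / 400 = 0.115.

{"method": "move_arm", "body": {
  "moves": "0 0 0 0 0.03 0.0013 0; 0 0 0 0 0.06 0.0025 0; 0 0 0 0 0.09 0.0025 0; 0 0 0 0 0.115 0.0025 0; 0 0 0 0 0.135 0.0025 0"
}}

```text
clock: 7.38
tcp_pos: [0.4646, 0.1257, 0.1033]
tool_rot: [[0.07, 0.998, -0.001], [0.998, -0.07, 0.0], [-0.0, -0.001, -1.0]]
ft_force: [-2.2, 1.1, -0.1]
opening: 0.095
grasp_force: 1.3
```

```bash
python3 go.py 18,5,104
```

```text
t 7.38 box xyz [ -7.1   5.  103.3] open 95.0 F box [-2.3   0.92 -0.07] q [0.13 0.41 2.   0.   0.73 0.2 ]
turn [-0.0009  0.      0.0005]
18,5,104 shift [-0.  25.1 -0.7]
axes tool x,y in box [[-0.001, 1.0, -0.001], [1.0, 0.001, -0.0], [-0.0, -0.001, -1.0]]
```

Converted, 23 mm / 400 = 0.0575, 18 mm / 400 = 0.045.

{"method": "move_arm", "body": {
  "moves": "0 0 0 0 0.015 0 0; 0 0 0 0 0.03 0 0; 0 0 0 0 0.045 0 0; 0 0 0 0 0.0575 0 0; 0 0 0 0 0.0575 0 0"
}}

```text
clock: 8.0
tcp_pos: [0.4874, 0.1242, 0.1034]
tool_rot: [[0.07, 0.998, -0.0], [0.998, -0.07, 0.0], [0.0, -0.0, -1.0]]
ft_force: [-4.6, 0.3, 2.2]
opening: 0.0953
grasp_force: 2.1
```

```bash
python3 go.py 18,5,104; python3 - <<'E'
from h import *
np.set_printoptions(precision=1,suppress=True)
ox,oy,w=np.load("box.npy");c_,s_=np.cos(w),np.sin(w);B=np.array([[c_,-s_],[s_,c_]])
c=imaging.camera("wrist");im=c["img"];cv2.imwrite("pics/w6.png",im[:,:,::-1])
H,S,V=cv2.split(cv2.cvtColor(im,cv2.COLOR_RGB2HSV))
m=((H<8)|(H>172))&(S>150)&(V>60);m[300:]=0
k=big(m);b=cv2.boxPoints(cv2.minAreaRect(k));print("cutter px",b.ravel(),"box",(ray(c,b,.138)[:,:2]-[ox,oy])@B*1000)
# the tip pixels / row profile of colours along row 290
for r in(200,278):print(r,[(u,*im[r,u].tolist()) for u in range(180,470,12)])
E
```

```text
t 8.0 box xyz [ 15.8   5.1 103.4] open 95.3 F box [-4.64 -0.01  2.16] q [0.12 0.44 1.95 0.   0.75 0.19]
turn [-0.0002 -0.      0.0007]
18,5,104 shift [-0.1  2.2 -0.6]
axes tool x,y in box [[-0.001, 1.0, -0.0], [1.0, 0.001, 0.0], [0.0, -0.0, -1.0]]
cutter px [202.2 108.4 267.5 104.8 278.  298.9 212.6 302.5] box [[-29.6  87.4]
 [ -4.9  88.5]
 [ -3.1   9.6]
 [-31.3   7.8]]
200 [(180, 247, 211, 0), (192, 249, 212, 0), (204, 207, 170, 0), (216, 135, 40, 37), (228, 137, 70, 66), (240, 164, 160, 153), (252, 139, 40, 39), (264, 133, 32, 22), (276, 251, 216, 0), (288, 251, 215, 0), (300, 250, 214, 0), (312, 181, 148, 16), (324, 180, 148, 7), (336, 179, 145, 0), (348, 174, 140, 0), (360, 171, 139, 35), (372, 51, 45, 48), (384, 91, 93, 96), (396, 99, 100, 104), (408, 104, 108, 111), (420, 104, 104, 110), (432, 105, 109, 110), (444, 109, 108, 114), (456, 105, 108, 111), (468, 109, 108, 112)]
278 [(180, 179, 147, 10), (192, 178, 143, 0), (204, 92, 73, 26), (216, 115, 35, 32), (228, 198, 42, 37), (240, 222, 218, 210), (252, 227, 222, 214), (264, 204, 57, 53), (276, 147, 43, 13), (288, 249, 213, 0), (300, 177, 143, 0), (312, 176, 141, 0), (324, 176, 141, 0), (336, 175, 143, 0), (348, 175, 145, 13), (360, 101, 103, 107), (372, 105, 101, 108), (384, 102, 105, 107), (396, 105, 108, 110), (408, 91, 92, 94), (420, 89, 93, 95), (432, 14, 10, 13), (444, 103, 107, 107), (456, 101, 105, 109), (468, 107, 110, 112)]
```

The cutter now moves with the finger (middle at x = -17) and the flap edge has swung away from the sill. I carry on.

Converted, 8 mm / 400 = 0.02, 6 mm / 400 = 0.015.

{"method": "move_arm", "body": {
  "moves": "0 0 0 0 0.0075 0 0; 0 0 0 0 0.015 0 0; 0 0 0 0 0.02 0 0; 0 0 0 0 0.02 0 0",
  "squeeze": 12
}}

```text
clock: 8.55
tcp_pos: [0.4944, 0.1236, 0.1032]
tool_rot: [[0.07, 0.998, -0.002], [0.998, -0.07, -0.0], [-0.0, -0.002, -1.0]]
ft_force: [-5.7, 0.1, -1.3]
opening: 0.0952
grasp_force: 2.6
```

{"method": "move_arm", "body": {
  "moves": "0 0 0 0 0.006 0 0.05; 0 0 0 0 0.012 0 0.1; 0 0 0 0 0.018 0 0.15; 0 0 0 0 0.024 0 0.2; 0 0 0 0 0.024 0 0.2"
}}

```text
clock: 9.18
tcp_pos: [0.5043, 0.123, 0.1034]
tool_rot: [[0.07, 0.998, -0.001], [0.998, -0.07, -0.0], [-0.0, -0.001, -1.0]]
ft_force: [-5.4, -1.2, -0.4]
opening: 0.0763
grasp_force: 2.6
```

```bash
python3 go.py 18,5,104; python3 - <<'E'
from h import *
np.set_printoptions(precision=1,suppress=True)
ox,oy,w=np.load("box.npy");c_,s_=np.cos(w),np.sin(w);B=np.array([[c_,-s_],[s_,c_]])
c=imaging.camera("wrist");im=c["img"];cv2.imwrite("pics/w7.png",im[:,:,::-1])
H,S,V=cv2.split(cv2.cvtColor(im,cv2.COLOR_RGB2HSV))
m=((H<8)|(H>172))&(S>150)&(V>60);m[300:]=0
k=big(m);b=cv2.boxPoints(cv2.minAreaRect(k));print("cutter px",b.ravel(),"box",(ray(c,b,.138)[:,:2]-[ox,oy])@B*1000)
E
```

```text
t 9.18 box xyz [ 32.7   5.  103.4] open 76.3 F box [-5.26 -1.58 -0.41] q [0.11 0.46 1.91 0.   0.77 0.18]
turn [-0.0011  0.0001  0.0007]
18,5,104 shift [ -0.  -14.7  -0.6]
axes tool x,y in box [[-0.001, 1.0, -0.001], [1.0, 0.001, -0.0], [-0.0, -0.001, -1.0]]
cutter px [281. 299. 281. 112. 324. 112. 324. 299.] box [[15.1  9.6]
 [17.1 85.9]
 [33.3 85.9]
 [33.5  9.6]]
```

Converted, 7.2 mm / 400 = 0.018, 4.8 mm / 400 = 0.012.

{"method": "move_arm", "body": {
  "moves": "0 0 0 0 0.006 0 0.25; 0 0 0 0 0.012 0 0.3; 0 0 0 0 0.018 0 0.35; 0 0 0 0 0.018 0 0.35; 0 0 0 0 0.018 0 0.35"
}}

```text
clock: 9.85
tcp_pos: [0.5116, 0.1225, 0.1035]
tool_rot: [[0.07, 0.998, -0.001], [0.998, -0.07, -0.0], [-0.0, -0.001, -1.0]]
ft_force: [-6.3, -0.3, 0.4]
opening: 0.062
grasp_force: 2.6
```

```bash
python3 go.py 18,5,104; python3 - <<'E'
from h import *
c=imaging.camera("wrist")["img"][:,:,::-1]
s=imaging.camera("scene")["img"][:,:,::-1]
r=lambda a:cv2.resize(a,(400,300),interpolation=cv2.INTER_CUBIC)
w7=cv2.imread("pics/w7.png")
cv2.imwrite("pics/comp3.png",np.vstack([np.hstack([r(s[190:340,260:460]),r(c)]),np.hstack([r(w7),r(c[80:330,150:483])])]))
E
```

```text
t 9.85 box xyz [ 40.    5.  103.5] open 62.0 F box [-6.28 -0.73  0.4 ] q [0.11 0.47 1.9  0.   0.78 0.18]
turn [-0.0007  0.0001  0.0007]
18,5,104 shift [ -0.  -22.   -0.5]
axes tool x,y in box [[-0.001, 1.0, -0.001], [1.0, 0.001, -0.0], [-0.0, -0.001, -1.0]]
```

View pics/comp3.png

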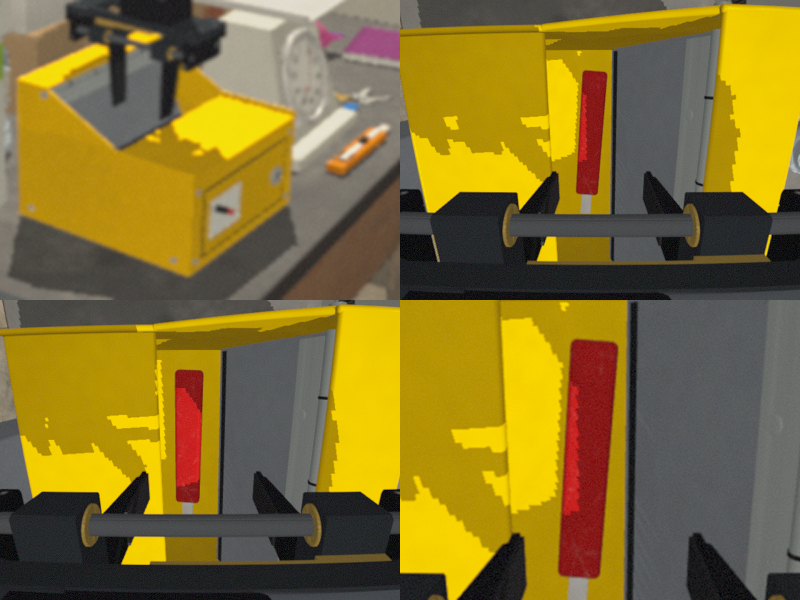

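The cutter has dropped through the mouth and lies on the box's floor (top right panel, 592,130), and the ledge is empty. I draw back so the flap shuts.

Converted, -95 mm / 400 = -0.2375, -70 mm / 400 = -0.175.

{"method": "move_arm", "body": {
  "moves": "0 0 0 0 -0.025 0 0.35; 0 0 0 0 -0.0625 0 0.35; 0 0 0 0 -0.1125 -0.0025 0.35; 0 0 0 0 -0.175 -0.0075 0.35; 0 0 0 0 -0.2375 -0.025 0.35"
}}

```text
clock: 10.58
tcp_pos: [0.4158, 0.1291, 0.1135]
tool_rot: [[0.07, 0.998, 0.0], [0.998, -0.07, 0.0], [0.0, 0.0, -1.0]]
ft_force: [0.3, -0.4, 0.3]
opening: 0.0616
grasp_force: 0.0
```

Converted, -110 mm / 400 = -0.275, -70 mm / 400 = -0.175.

{"method": "move_arm", "body": {
  "moves": "0 0 0 0 0 -0.075 0.35; 0 0 0 0 0 -0.175 0.35; 0 0 0 0 0 -0.275 0.35; 0 0 0 0 0 -0.275 0.35; 0 0 0 0 0 -0.275 0.35"
}}

```text
clock: 11.2
tcp_pos: [0.4165, 0.1291, 0.2229]
tool_rot: [[0.07, 0.998, -0.0], [0.998, -0.07, 0.0], [-0.0, -0.0, -1.0]]
ft_force: [-0.9, 1.0, 0.3]
opening: 0.0618
grasp_force: 0.0
```

```bash
python3 go.py; python3 - <<'E'
from h import *
np.set_printoptions(precision=1,suppress=True)
ox,oy,w=np.load("box.npy");c_,s_=np.cos(w),np.sin(w);B=np.array([[c_,-s_],[s_,c_]])
c=imaging.camera("wrist");im=c["img"];cv2.imwrite("pics/w9.png",im[:,:,::-1])
H,S,V=cv2.split(cv2.cvtColor(im,cv2.COLOR_RGB2HSV))
print("red px",((((H<8)|(H>172))&(S>150)&(V>60))[:330]).sum())
for r in (180,250):   # first grey flap pixel right of yellow ledge -> box x at z=.12
    y=(S[r]>150)&(H[r]>18)&(H[r]<34);u=np.where(y)[0];u=[int(a) for a in u if a+1<640 and not y[a+1:a+15].any()]
    print(r,u,[((ray(c,[(a,r)],.12)[0,:2]-[ox,oy])@B*1000).round(1).tolist() for a in u])
E
```

```text
t 11.2 box xyz [-55.3   4.9 222.9] open 61.8 F box [-1.01  0.91  0.33] q [0.15 0.18 1.95 0.   1.01 0.22]
turn [-0.0001  0.      0.0007]
axes tool x,y in box [[-0.001, 1.0, -0.0], [1.0, 0.001, -0.0], [-0.0, -0.0, -1.0]]
red px 172
180 [400, 636] [[1.9, 41.7], [183.2, 43.4]]
250 [396, 621] [[1.7, -12.2], [182.3, -12.4]]
```

The ledge-to-flap edge is at x = 1.8 mm, so the flap is shut, and nothing touches the arm. I hand in.

```bash
python3 -c "
from station import manip
print(manip.job_done())"
```

```text
the job is handed in; nothing more can be done
None
```

The red cutter was pushed over the sill with the flap held open and lies on the drop box's floor, the flap has shut over it, and the job is handed in (no verdict was returned); a first try passed over the cutter because the open fingertips sit about 24 mm above the TCP, so I redid it lower.

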